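# Weigh in the casting test pieces in their foam tray

## Task

Weigh in the test pieces lying on the desk beside the scale (tee castings and round mounts): switch the scale on with the green key, then zero it with the blue key while the foam tray on its pan is still empty. Press every test piece into a cutout of its own shape and size, right down to the bottom and mounts with the polished face up, and when all are in, press the orange key to store the weight. Press the keys one at a time, and leave everything else, such as the black dust cap, where it is.

Things in the scene. Friction and masses are not known exactly. Their poses are not given: they have to be found in the camera images.
- scale: light grey bench scale, 262 mm deep (x) by 212 mm wide (y), housing top 42 mm above the desk, fixed; origin under its centre on the desk; its -x side is the console with the display and three keys, behind it the steel pan with a low rim round the foam (rim top 56 mm above the desk). It turns by up to 0.2 rad
- foam_tray: foam insert in the scale's pan, fixed to it, 156 (x) by 190 (y) by 20 mm: black top layer with six cutouts, blue below, so empty cutouts show blue. Origin under its centre on the pan, 48 mm above the desk; its top face is 20 mm above its origin. Firm: treat as rigid. Springy lips in each cutout hold a part up until it is pressed: about 5 to 10 N on its top sends it to the bottom
- pocket_large_0: cutout for a large tee, 1.5 mm clear all round, 8 mm deep; origin at the middle of its floor (12 mm above the tray's origin), axes as those of a tee seated here (turned 0 from the tray). A seated part stands 2 mm proud of the foam. Sprung lips on its +y and -y sides begin to grip 2.7 mm below the foam's top and stand 1 mm inside the part's sides from 4.2 mm down
- pocket_large_1: cutout for a large tee, 1.5 mm clear all round, 8 mm deep; origin at the middle of its floor (12 mm above the tray's origin), axes as those of a tee seated here (turned a half turn from the tray). A seated part stands 2 mm proud of the foam. Sprung lips on its +y and -y sides begin to grip 2.7 mm below the foam's top and stand 1 mm inside the part's sides from 4.2 mm down
- pocket_small_0: cutout for a small tee, 1.5 mm clear all round, 6 mm deep; origin at the middle of its floor (14 mm above the tray's origin), axes as those of a tee seated here (turned a quarter turn from the tray). A seated part stands 2 mm proud of the foam. Sprung lips on its +y and -y sides begin to grip 2.7 mm below the foam's top and stand 1 mm inside the part's sides from 4.2 mm down
- pocket_small_1: cutout for a small tee, 1.5 mm clear all round, 6 mm deep; origin at the middle of its floor (14 mm above the tray's origin), axes as those of a tee seated here (turned minus a quarter turn from the tray). A seated part stands 2 mm proud of the foam. Sprung lips on its +y and -y sides begin to grip 2.7 mm below the foam's top and stand 1 mm inside the part's sides from 4.2 mm down
- pocket_mount_0: cutout for a round mount, 1.5 mm clear all round, 9 mm deep; origin at the middle of its floor (11 mm above the tray's origin). A seated part stands 5 mm proud of the foam. Sprung lips on its +y and -y sides begin to grip 2.7 mm below the foam's top and stand 1 mm inside the part's sides from 4.2 mm down
- pocket_mount_1: cutout for a round mount, 1.5 mm clear all round, 9 mm deep; origin at the middle of its floor (11 mm above the tray's origin). A seated part stands 5 mm proud of the foam. Sprung lips on its +y and -y sides begin to grip 2.7 mm below the foam's top and stand 1 mm inside the part's sides from 4.2 mm down
- tee_large_bronze: large sawn cast tee, brown bronze, T-shaped 10 mm thick, about 56 g, lies flat; origin under the middle of its 32 x 35 mm outline. Crossbar: x from +2 to +16, y from -18 to +18 mm; stem: x from -16 to +2, y from -6 to +6 mm. The stem tapers 3 degrees, the crossbar ends are parallel. Either cutout of its size fits, either way up. May be absent
- tee_large_iron: large sawn cast tee, grey iron, T-shaped 10 mm thick, about 56 g, lies flat; origin under the middle of its 32 x 35 mm outline. Crossbar: x from +2 to +16, y from -18 to +18 mm; stem: x from -16 to +2, y from -6 to +6 mm. The stem tapers 3 degrees, the crossbar ends are parallel. Either cutout of its size fits, either way up. May be absent
- tee_small_steel: small sawn cast tee, grey steel, T-shaped 8 mm thick, about 24 g, lies flat; origin under the middle of its 24 x 26 mm outline. Crossbar: x from +2 to +12, y from -13 to +13 mm; stem: x from -12 to +2, y from -5 to +5 mm. The stem tapers 3 degrees, the crossbar ends are parallel. Either cutout of its size fits, either way up. May be absent
- tee_small_bronze: small sawn cast tee, brown bronze, T-shaped 8 mm thick, about 24 g, lies flat; origin under the middle of its 24 x 26 mm outline. Crossbar: x from +2 to +12, y from -13 to +13 mm; stem: x from -12 to +2, y from -5 to +5 mm. The stem tapers 3 degrees, the crossbar ends are parallel. Either cutout of its size fits, either way up. May be absent
- mount_brown: round moulded metallographic mount, brown with a T-shaped metal section in its polished top face, 25 mm across, 14 mm high, about 22 g; origin at the centre of its underside, z up. Either round cutout fits. May be absent
- mount_grey: round moulded metallographic mount, grey with a round metal section in its polished top face, 25 mm across, 14 mm high, about 22 g; origin at the centre of its underside, z up. Either round cutout fits. May be absent
- key_on (a joint): travel of the green key of the scale (switches the scale on), m: 0 up, 0.004 fully down; counts as pressed beyond 0.0025; a spring (about 1.3 N at first, 4 N fully down) lifts it again. Keys stand in a row along the scale's y, 37 mm apart: green, blue, orange from +y to -y
- key_on_top (a point): centre of the top of the green key, a 19 mm square cap whose top stands 51.5 mm above the desk; pressed straight down
- key_zero (a joint): travel of the blue key of the scale (zeroes it), m: 0 up, 0.004 fully down; counts as pressed beyond 0.0025; a spring (about 1.3 N at first, 4 N fully down) lifts it again. Keys stand in a row along the scale's y, 37 mm apart: green, blue, orange from +y to -y
- key_zero_top (a point): centre of the top of the blue key, a 19 mm square cap whose top stands 51.5 mm above the desk; pressed straight down
- key_store (a joint): travel of the orange key of the scale (stores the reading), m: 0 up, 0.004 fully down; counts as pressed beyond 0.0025; a spring (about 1.3 N at first, 4 N fully down) lifts it again. Keys stand in a row along the scale's y, 37 mm apart: green, blue, orange from +y to -y
- key_store_top (a point): centre of the top of the orange key, a 19 mm square cap whose top stands 51.5 mm above the desk; pressed straight down
- dust_cap: bystander: round black tube cap, 34 mm across, 17 mm high; origin under its centre; leave it alone
- filter_ring: bystander: round green filter in a black ring, 40 mm across, 8 mm high; origin under its centre; leave it alone

How it is judged (in metres and radians):
On the way, in this order (a step that is already met when the one before it is completed fails the run):
1. the green key is pressed (value of joint key_on above 0.0025 m), for 0.05 s.
2. the blue key is pressed while every test piece is still off the tray (value of joint key_zero above 0.0025 m and height (world z) of each of tee_large_bronze, tee_large_iron, tee_small_steel, tee_small_bronze, mount_brown, mount_grey below 0.035 m), for 0.05 s.
3. every test piece is home in a cutout of its kind ((((z of tee_large_bronze in the frame of pocket_large_0 below 0.0022 m or (angle between tee_large_bronze's own z axis and vertical above 3 rad and z of tee_large_bronze in the frame of pocket_large_0 below 0.0122 m)) and horizontal distance between tee_large_bronze and pocket_large_0 below 0.003 m and angle between the x axis of tee_large_bronze and the x axis of pocket_large_0, either way round below 0.12 rad) or ((z of tee_large_bronze in the frame of pocket_large_1 below 0.0022 m or (angle between tee_large_bronze's own z axis and vertical above 3 rad and z of tee_large_bronze in the frame of pocket_large_1 below 0.0122 m)) and horizontal distance between tee_large_bronze and pocket_large_1 below 0.003 m and angle between the x axis of tee_large_bronze and the x axis of pocket_large_1, either way round below 0.12 rad)) and (((z of tee_large_iron in the frame of pocket_large_0 below 0.0022 m or (angle between tee_large_iron's own z axis and vertical above 3 rad and z of tee_large_iron in the frame of pocket_large_0 below 0.0122 m)) and horizontal distance between tee_large_iron and pocket_large_0 below 0.003 m and angle between the x axis of tee_large_iron and the x axis of pocket_large_0, either way round below 0.12 rad) or ((z of tee_large_iron in the frame of pocket_large_1 below 0.0022 m or (angle between tee_large_iron's own z axis and vertical above 3 rad and z of tee_large_iron in the frame of pocket_large_1 below 0.0122 m)) and horizontal distance between tee_large_iron and pocket_large_1 below 0.003 m and angle between the x axis of tee_large_iron and the x axis of pocket_large_1, either way round below 0.12 rad)) and (((z of tee_small_steel in the frame of pocket_small_0 below 0.0022 m or (angle between tee_small_steel's own z axis and vertical above 3 rad and z of tee_small_steel in the frame of pocket_small_0 below 0.0102 m)) and horizontal distance between tee_small_steel and pocket_small_0 below 0.003 m and angle between the x axis of tee_small_steel and the x axis of pocket_small_0, either way round below 0.12 rad) or ((z of tee_small_steel in the frame of pocket_small_1 below 0.0022 m or (angle between tee_small_steel's own z axis and vertical above 3 rad and z of tee_small_steel in the frame of pocket_small_1 below 0.0102 m)) and horizontal distance between tee_small_steel and pocket_small_1 below 0.003 m and angle between the x axis of tee_small_steel and the x axis of pocket_small_1, either way round below 0.12 rad)) and (((z of tee_small_bronze in the frame of pocket_small_0 below 0.0022 m or (angle between tee_small_bronze's own z axis and vertical above 3 rad and z of tee_small_bronze in the frame of pocket_small_0 below 0.0102 m)) and horizontal distance between tee_small_bronze and pocket_small_0 below 0.003 m and angle between the x axis of tee_small_bronze and the x axis of pocket_small_0, either way round below 0.12 rad) or ((z of tee_small_bronze in the frame of pocket_small_1 below 0.0022 m or (angle between tee_small_bronze's own z axis and vertical above 3 rad and z of tee_small_bronze in the frame of pocket_small_1 below 0.0102 m)) and horizontal distance between tee_small_bronze and pocket_small_1 below 0.003 m and angle between the x axis of tee_small_bronze and the x axis of pocket_small_1, either way round below 0.12 rad)) and ((z of mount_brown in the frame of pocket_mount_0 below 0.0022 m and horizontal distance between mount_brown and pocket_mount_0 below 0.003 m and angle between mount_brown's own z axis and vertical below 0.12 rad) or (z of mount_brown in the frame of pocket_mount_1 below 0.0022 m and horizontal distance between mount_brown and pocket_mount_1 below 0.003 m and angle between mount_brown's own z axis and vertical below 0.12 rad)) and ((z of mount_grey in the frame of pocket_mount_0 below 0.0022 m and horizontal distance between mount_grey and pocket_mount_0 below 0.003 m and angle between mount_grey's own z axis and vertical below 0.12 rad) or (z of mount_grey in the frame of pocket_mount_1 below 0.0022 m and horizontal distance between mount_grey and pocket_mount_1 below 0.003 m and angle between mount_grey's own z axis and vertical below 0.12 rad)) and value of joint each of key_on, key_zero, key_store below 0.001 m), for 0.2 s.
4. then the orange key is pressed (value of joint key_store above 0.0025 m), for 0.05 s.
At the end, for the whole second after the job is handed in: every test piece present lies in a cutout of its own kind within 3 mm of its centre, turned to match within 0.12 rad, within 2.2 mm of the cutout's floor (mounts face up within 0.12 rad), at rest, and the three keys are up again (all of step 3 and linear speed of each of tee_large_bronze, tee_large_iron, tee_small_steel, tee_small_bronze, mount_brown, mount_grey below 0.01 m/s); the robot touches nothing.
It fails at once if two keys pressed at once (value of joint each of key_on, key_zero above 0.0025 m or value of joint each of key_on, key_store above 0.0025 m or value of joint each of key_zero, key_store above 0.0025 m).
It fails at once if the dust cap pushed more than 25 mm from its place (distance of dust_cap from where it was at the start of the episode above 0.025 m).
Of tee_large_bronze, tee_large_iron, tee_small_steel, tee_small_bronze, mount_brown, mount_grey only 4 to 6 are there at a start; the rules pass over those that are not, and their reading is None.
At some moment in a run one of tee_large_bronze, tee_large_iron, tee_small_steel, tee_small_bronze, mount_brown, mount_grey may be knocked a few centimetres aside while the robot is not near it.
Once in a run the grip may slacken for a moment while it holds something.
It also fails if it takes over 210 s, if anything falls off the work surface, if the arm or the gripper's body presses on something with over 40 N, if the wrist force passes 120 N, or if a joint passes its speed limit or range.

## Robot

A 6-joint arm with a two-finger parallel gripper is mounted at the origin on a cart in front of the work surface, level with it; the furniture and walls round the work are solid. World frame = base frame: x ahead of the robot, y to its left, z up, the work surface at z = 0. Lengths are in mm, angles in rad, forces in N, time in s.
With the tool pointing down it reaches from about 325 to 775 mm from the base axis. Payload 9.3 kg.
Tool frame: the origin (TCP) lies midway between the tips of the shut fingers; the grasp point (between the pads) lies 19 mm behind it (grip_point_offset is the distance from the TCP to the grasp point, in mm); z points along the fingers, x is the direction in which the jaws open and shut, and the axes are right-handed (so a half turn about z gives the same grasp; the last joint's range is limited). The gripper opens to 85 mm and grips with 20 to 120 N. Pads are 22 mm wide; open, the fingers measure 114 mm over their backs; the gripper's body (76 mm by 85 mm) begins 54 mm behind the grasp point. The pads swing forward as they close: fully open they stand 13 mm farther back than shut.
Start: joints at [-1.387, 0.259, 0.021, 1.334, 0, 1.418], TCP at [181.751, -519.099, 231.279] pointing down, gripper open.
Joint ranges: [-3.04, 3.04], [-0.91, 1.82], [-1.04, 1.36], [-1.92, 1.95], [-1.52, 1.45], [-3.14, 3.14]. Speed limits (rad/s): [2.22, 2.22, 2.79, 3.14, 3.14, 3.14].

## Interface

Orientations are given as a unit quaternion [x, y, z, w].
In Python, from bench import reach, move_straight, move_j, grip, hold, solve_ik, grab_frame, get_calibration, Unreachable, close_job, read_clock, read_q, read_joint_vel, read_joint_efforts, read_tcp_pos, read_eef_rot, read_wrist_force, read_ft_torque, read_grip_width, grip_point_offset gives the robot as it stands. Calls block until the motion is done:
- reach(position, orientation): joint-space move of the TCP to a pose.
- move_straight(position, attitude=None, velocity=150, force_limit=None): straight line of the TCP; attitude=None keeps the orientation; velocity is the mean speed in mm/s. With force_limit (N) it stops when the force on the tool has changed by that much, and returns True; else False.
- move_j(angles): joint-space move.
- grip(opening, squeeze=None): finger opening in mm; squeeze is the grip in N (None keeps the last); returns when the fingers have stopped.
- hold(seconds).
- solve_ik(position, orientation): joint angles nearest the present ones, or None.
- grab_frame(name): name is "scene" or "top"; returns the picture (420x560x3 uint8, red, green, blue); there is no depth.
- get_calibration(name): a dict with "camera_matrix" (3x3 intrinsics, pixels), "distortion" ([k1, k2, p1, p2, k3] as OpenCV has them; the pictures are not rectified), "view" (4x4, takes a point from world to camera coordinates). Camera axes: x right, y down, z forward; pixel columns grow to the right and rows downward; lengths in mm; the calibration is good to about 2 mm. A picture is of the moment at which its call begins. get_calibration takes no time and is no camera call.
A pose or a line that the arm cannot do raises Unreachable and nothing moves.
- close_job(): hands the job in, once; it reports no verdict.
Readings, each from a call of its own:
- read_clock(): time.
- read_q(): joint angles.
- read_joint_vel(): joint speeds.
- read_joint_efforts(): joint torques, N m.
- read_tcp_pos(): TCP position.
- read_eef_rot(): TCP orientation.
- read_wrist_force(): force on the tool from outside, world axes, zero at the start.
- read_ft_torque(): the same for the moment, N m.
- read_grip_width(): finger opening in mm.
Only numpy, scipy, OpenCV 4.12 (cv2) and the standard library are available. Lean on these libraries where they do the work, as an engineer would, in place of code of your own. Each camera call takes 0.05 s, during which the arm holds its last target. There are 200 camera calls.

## Working session

There is one attempt and no reset: what is moved stays moved. The work goes in short steps, each a Python script; the robot and the scene stay as the last script left them, time stands still between calls to the robot, and variables do not carry over. Pictures are saved under pics/ and viewed, about 12 in all and at most 16, crops included, and the job is handed in when it is done.

```bash
ls; mkdir -p pics; python3 - <<'E'
from bench import *
import cv2, numpy as np
np.set_printoptions(precision=4,suppress=True)
for n in("scene","top"):
    f=grab_frame(n); cv2.imwrite(f"pics/{n}0.png",f[:,:,::-1]); c=get_calibration(n); print(n,c)
print(read_clock(),read_eef_rot(),read_grip_width(),grip_point_offset)
E
```

```text
pics
scene {'camera_matrix': array([[498.379 ,   0.    , 280.0873],
       [  0.    , 498.379 , 216.0333],
       [  0.    ,   0.    ,   1.    ]]), 'distortion': array([0.0117, 0.    , 0.    , 0.    , 0.    ]), 'view': array([[   0.5923,   -0.8056,   -0.0162, -419.3245],
       [  -0.4038,   -0.2794,   -0.8711,  246.7939],
       [   0.6973,    0.5225,   -0.4908,  919.5872],
       [   0.    ,    0.    ,    0.    ,    1.    ]])}
top {'camera_matrix': array([[485.6751,   0.    , 278.0443],
       [  0.    , 485.6751, 206.3469],
       [  0.    ,   0.    ,   1.    ]]), 'distortion': array([0.037, 0.   , 0.   , 0.   , 0.   ]), 'view': array([[  -0.0266,   -0.9996,   -0.0071, -141.9787],
       [  -0.988 ,    0.0274,   -0.1517,  527.0212],
       [   0.1518,    0.003 ,   -0.9884,  900.0605],
       [   0.    ,    0.    ,    0.    ,    1.    ]])}
0.1 [ 0.8156 -0.5786 -0.0004 -0.0004] 85.24214569194861 18.700000000000003
```

```bash
python3 -c "
import cv2
i=cv2.imread('pics/top0.png');cv2.imwrite('pics/top0b.png',cv2.resize(i,(800,600),interpolation=cv2.INTER_CUBIC))"
```

```text
(no output)
```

View pics/top0b.png

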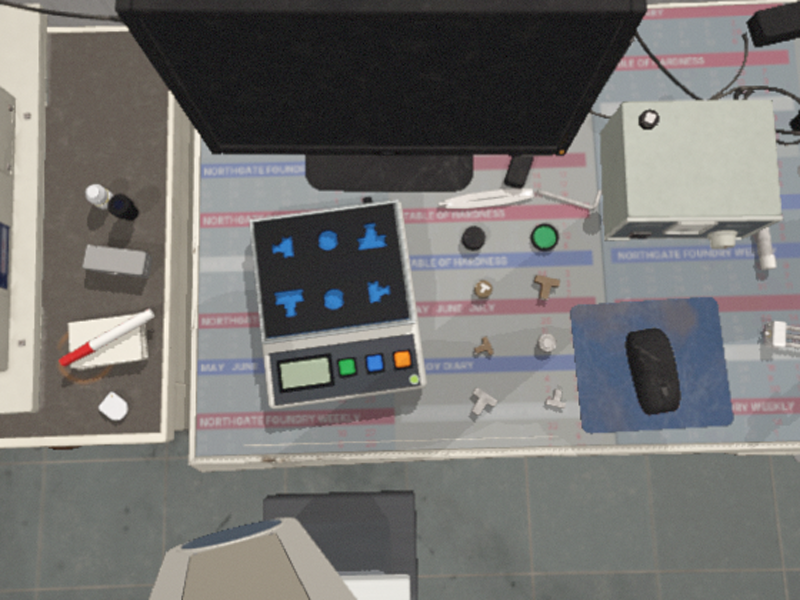

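View pics/scene0.png

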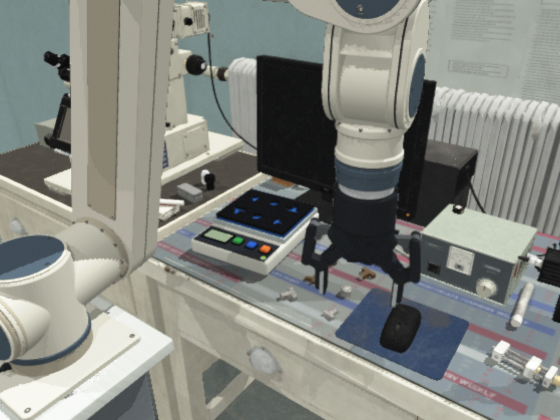

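The top view shows all six pieces right of the scale. In 800x600 pixels: brown mount (483,288), large bronze tee (546,286), small bronze tee (484,346), grey mount (546,343), large iron tee (483,402) and small steel tee (555,400). The dust cap is at (473,238) and the filter at (544,237). The scene view shows the arm over the parts. Next I'll zoom in.

```bash
python3 -c "
import cv2,numpy as np
i=cv2.imread('pics/top0.png')
a=cv2.resize(i[185:300,320:405],None,fx=5,fy=5,interpolation=cv2.INTER_CUBIC)
b=cv2.resize(i[135:290,165:305],None,fx=3.7,fy=3.7,interpolation=cv2.INTER_CUBIC)
h=575
b=cv2.resize(b,(375,int(b.shape[0]*375/b.shape[1])))
o=np.zeros((600,800,3),np.uint8);o[:a.shape[0],:a.shape[1]]=a;o[:b.shape[0],425:]=b
cv2.imwrite('pics/z0.png',o)"
```

```text
(no output)
```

View pics/z0.png

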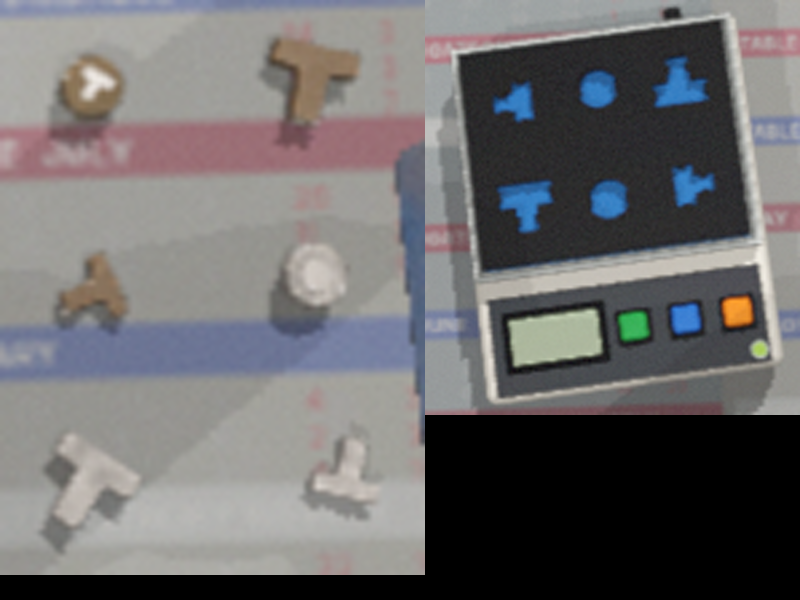

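```bash
cat > h.py <<'E'
import numpy as np, cv2
from scipy.optimize import minimize
from bench import *
from scipy.spatial.transform import Rotation as Rot
def tee(L,g=0):
    a,b,c,s,e=(16,2,17.5,6,16) if L else (12,2,13,5,12)
    t=np.tan(np.radians(3)); n=s-t*(b+e)
    n,s=(n,s)
    return np.array([[a+g,-c-g],[a+g,c+g],[b-g,c+g],[b-g,s+g],[-e-g,n+g],[-e-g,-n-g],[b-g,-s-g],[b-g,-c-g]],float)
def disc(r): 
    t=np.linspace(0,2*np.pi,40,endpoint=False); return np.c_[r*np.cos(t),r*np.sin(t)]
def world(poly,p,z):
    c,s=np.cos(p[2]),np.sin(p[2]); xy=poly@np.array([[c,s],[-s,c]])+p[:2]
    return np.c_[xy,np.full(len(xy),z)]
def proj(P,cal):
    V=cal["view"]; return cv2.projectPoints(np.asarray(P,float).reshape(-1,3),cv2.Rodrigues(V[:3,:3])[0],V[:3,3],cal["camera_matrix"],cal["distortion"])[0].reshape(-1,2)
def unproj(uv,z,cal):
    V=cal["view"]; n=cv2.undistortPoints(np.array(uv,float).reshape(-1,1,2),cal["camera_matrix"],cal["distortion"]).reshape(-1,2)
    d=np.c_[n,np.ones(len(n))]@V[:3,:3]; C=-V[:3,:3].T@V[:3,3]
    return (C+d*((z-C[2])/d[:,2])[:,None])[:,:2]
S=8
def mask(uv,box):
    x0,y0,w,h=box; m=np.zeros((h*S,w*S),np.uint8)
    cv2.fillPoly(m,[np.round((uv+.5-[x0,y0])*S*16-8).astype(np.int32)],255,shift=4); return m
def down(m,box): return cv2.resize(m,(box[2],box[3]),interpolation=cv2.INTER_AREA)/255.
def fit(f,x0,step=(3,3,.15)):
    best=None
    for k in (1,.4):
        sim=np.array([x0]+[np.array(x0)+np.eye(len(x0))[i]*step[i]*k for i in range(len(x0))])
        r=minimize(f,x0,method='Nelder-Mead',options=dict(initial_simplex=sim,xatol=.01,fatol=1e-6)); x0=r.x
    return r.x,r.fun
# --- parts: fit a linear colour model: pixel = bg or part inside silhouette; maximise separation
def fit_part(img,cal,kind,p0):
    """kind 'L','S','M'; minimise residual with part colour inside, locally smooth bg outside (edge contrast)."""
    poly={'L':tee(1),'S':tee(0),'M':disc(12.5)}[kind]; H={'L':10,'S':8,'M':14}[kind]
    g=cv2.GaussianBlur(img.astype(np.float32),(0,0),.7)
    def sample(P): 
        uv=proj(P,cal).astype(np.float32); return cv2.remap(g,uv[:,0],uv[:,1],cv2.INTER_LINEAR).reshape(-1,3)
    q=np.vstack([a+(b-a)*np.linspace(.08,.92,10)[:,None] for a,b in zip(poly,np.roll(poly,-1,0))])
    nr=np.vstack([np.repeat([[ (b-a)[1],-(b-a)[0]]]/np.linalg.norm(b-a),10,0) for a,b in zip(poly,np.roll(poly,-1,0))])
    def f(p):
        return -np.minimum(np.linalg.norm(sample(world(q+1.8*nr,p,H))-sample(world(q-1.8*nr,p,H)),axis=1),60).mean()
    if kind=='M':
        x,v=fit(lambda p:f([*p,0]),list(p0[:2]),(2,2)); return np.r_[x,0],v
    return min((fit(f,[p0[0],p0[1],p0[2]+d]) for d in (-.3,0,.3)),key=lambda r:r[1])
def fit_pocket(img,cal,kind,p0,yaw,t=3.,top=68.):
    poly={'L':tee(1,1.5),'S':tee(0,1.5),'M':disc(14)}[kind]
    uv=proj([[p0[0],p0[1],top]],cal)[0].astype(int); box=(uv[0]-18,uv[1]-18,37,37)
    c=img[box[1]:box[1]+37,box[0]:box[0]+37].astype(float); s=c[:,:,2]-c[:,:,0]
    s=np.clip(s/np.percentile(s,96),0,1.2)
    def f(p):
        p=[p[0],p[1],p[2] if len(p)>2 else yaw]
        m=cv2.bitwise_and(mask(proj(world(poly,p,top),cal),box),mask(proj(world(poly,p,top-t),cal),box))
        return ((down(m,box)-s)**2).mean()
    return fit(f,list(p0[:2])+([yaw] if kind!='M' else []),(2,2,.08))
def quat(yaw): 
    x=np.array([np.cos(yaw),np.sin(yaw),0]); z=np.array([0,0,-1.]); return Rot.from_matrix(np.c_[x,np.cross(z,x),z]).as_quat()
E
cat > m.py <<'E'
from h import *
import json
np.set_printoptions(precision=3,suppress=True)
cal=get_calibration("top"); img=cv2.imread('pics/top0.png')[:,:,::-1].copy()
cr=lambda x,y:(320+x/5-.4,185+y/5-.4)
P={'mount_brown':('M',(92,85),0),'tee_large_bronze':('L',(310,72),0),'tee_small_bronze':('S',(97,288),0),'mount_grey':('M',(316,273),0),'tee_large_iron':('L',(90,480),0),'tee_small_steel':('S',(347,478),0)}
D={'tee_large_bronze':((303,118),(316,55)),'tee_small_bronze':((97,255),(95,303)) ,'tee_large_iron':((65,520),(102,462)),'tee_small_steel':((355,440),(342,490))}
out={}; ov=img.copy()
for n,(k,c,_) in P.items():
    xy=unproj(cr(*c),10,cal)[0]; yaw=0
    if n in D: a,b=[unproj(cr(*q),10,cal)[0] for q in D[n]]; yaw=np.arctan2(*(b-a)[::-1]); 
    x,v=fit_part(img,cal,k,[*xy,yaw]); out[n]=(k,[float(q) for q in x]); print(n,xy,yaw,'->',x,v)
json.dump(out,open('parts.json','w'))
b=lambda x,y:(165+(x-425)/(375/140)-.5,135+y/(375/140)-.5)
keys=[unproj(b(*q),51.5,cal)[0] for q in((633,326),(685,319),(737,312))]; print('keys',np.array(keys))
yaw0=np.arctan2(*(keys[0]-keys[2])[::-1])-np.pi/2; print(yaw0)
Q={'L0':('L',(526,203),0),'L1':('L',(680,85),np.pi),'S0':('S',(692,187),np.pi/2),'S1':('S',(517,102),-np.pi/2),'M0':('M',(598,90),0),'M1':('M',(608,200),0)}
pk={}
for t in(2.,4.):
  for n,(k,c,dy) in Q.items():
    x,v=fit_pocket(img,cal,k,unproj(b(*c),68,cal)[0],yaw0+dy,t); pk[n]=x; print(t,n,x[:2],(x[2]-dy if len(x)>2 else ''),v)
print('monitor edge',unproj([(280,105)],100,cal))
big=cv2.resize(img[130:300,160:405],None,fx=3.2,fy=3.2,interpolation=cv2.INTER_CUBIC)
def dr(poly,p,z,col): cv2.polylines(big,[np.int32(((proj(world(poly,p,z),cal)+.5-[160,130])*3.2)*8)],True,col,1,cv2.LINE_AA,3)
for n,(k,p) in out.items(): dr({'L':tee(1),'S':tee(0),'M':disc(12.5)}[k],p,{'L':10,'S':8,'M':14}[k],(255,0,0))
for n,x in pk.items(): dr({'L':tee(1,1.5),'S':tee(0,1.5),'M':disc(14)}[n[0]],[*x,0][:3],68,(255,0,0))
cv2.imwrite('pics/ov.png',big[:,:,::-1])
E
python3 m.py
```

```text
mount_brown [ 533.802 -276.09 ] 0 -> [ 534.172 -276.822    0.   ] -36.701377868652344
tee_large_bronze [ 536.631 -363.068] -0.2572750740445197 -> [ 532.472 -363.102   -0.19 ] -35.5218391418457
tee_small_bronze [ 452.729 -274.358] 3.053894170429499 -> [ 454.259 -272.974    2.992] -32.9824104309082
mount_grey [ 456.373 -360.661] 0 -> [ 455.655 -360.146    0.   ] -42.878780364990234
tee_large_iron [ 378.133 -268.152] -0.6132636073624305 -> [ 377.287 -267.125   -0.599] -38.82500076293945
tee_small_steel [ 376.442 -367.784] 2.824733242697699 -> [ 378.884 -370.04     2.907] -34.44202423095703
keys [[ 428.196  -86.279]
 [ 432.09  -122.883]
 [ 436.    -159.54 ]]
0.10612213240113544
2.0 L0 [511.657 -14.596] 0.09995475794726676 0.010081262313430218
2.0 L1 [ 600.08  -122.903] 0.10655775437774961 0.01086344143925205
2.0 S0 [ 524.82  -131.922] 0.10681535087091243 0.006870179301572633
2.0 S1 [586.91   -4.718] 0.10467908105482193 0.006560806758029916
2.0 M0 [595.331 -65.181]  0.006175957309501039
2.0 M1 [516.006 -72.166]  0.005931322510705489
4.0 L0 [511.757 -14.383] 0.11358385260556896 0.00887025664904384
4.0 L1 [ 600.252 -122.775] 0.09734508486679871 0.009712702852807861
4.0 S0 [ 525.018 -131.701] 0.07866192066226141 0.006277502083065433
4.0 S1 [587.166  -4.687] 0.12151602987949861 0.005772276851508228
4.0 M0 [595.566 -65.157]  0.0052080712948416735
4.0 M1 [516.119 -72.096]  0.005355320686885341
monitor edge [[ 704.871 -165.167]]
```

View pics/ov.png

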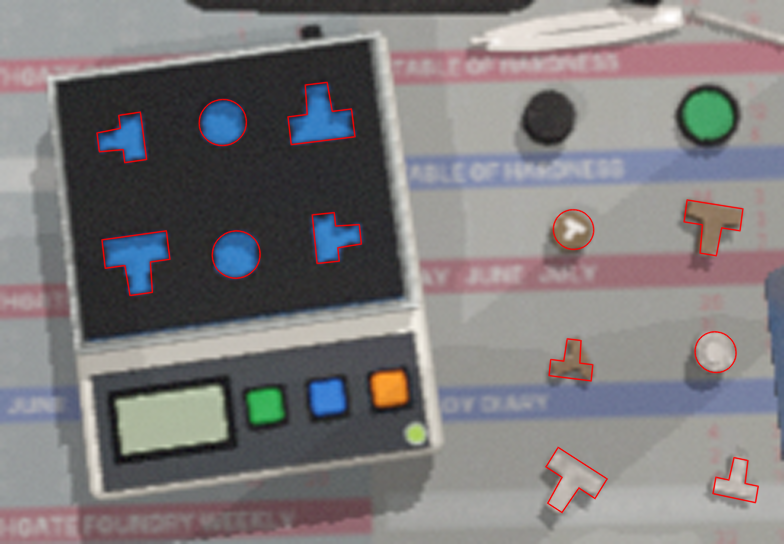

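The overlay fits well on all parts and pockets, and both mounts are face up. Next I'll measure finger reach on the bare desk and square the brown mount between the jaws in both directions, which checks the camera against the robot. Then I'll press green and blue.

```bash
cat >> h.py <<'E'
def wrap(a): return (a+np.pi/2)%np.pi-np.pi/2
def goyaw(yaw,pos):
    """closest feasible equivalent jaw yaw"""
    q=read_q(); c=[]
    for y in (yaw,yaw+np.pi):
        j=solve_ik(list(pos),list(quat(y)))
        if j is not None: c.append((np.abs(np.array(j)-q).max(),y))
    return min(c)[1]
def go(x,y,z,yaw,zt=None):
    Y=goyaw(yaw,(x,y,z)); reach([x,y,z],list(quat(Y))); return Y
def line(x,y,z,v=150,fl=None): return move_straight([x,y,z],None,v,fl)
E
python3 - <<'E'
from h import *
np.set_printoptions(precision=2,suppress=True)
go(440,-218,90,0)
for w in(50,38,28):
    grip(w,40); line(440,-218,25)
    hit=line(440,-218,-12,30,4); print(w,read_grip_width(),hit,read_tcp_pos()); line(440,-218,25)
line(440,-218,90); print(read_clock())
E
```

```text
50 50.077659078036106 True [ 439.89 -217.9    -3.02]
38 38.1378019778901 True [ 439.91 -217.92   -1.22]
28 27.75283763364742 True [ 439.93 -217.93   -0.26]
7.8417
```

```bash
python3 - <<'E'
from h import *
import json
np.set_printoptions(precision=2,suppress=True)
x,y=534.2,-276.8
go(x,y,90,0.1); grip(42,25)
for i,yw in enumerate((0.1,0.1+np.pi/2)):
    if i: go(x,y,50,yw)
    line(x,y,6); grip(15,25); print(read_grip_width(),read_tcp_pos()); grip(42); line(x,y,50)
line(x,y,100)
grip(0)
print(read_clock())
K=[(428.2,-86.3),(432.1,-122.9)]
for k in K:
    go(*k,85,0.105); line(*k,60)
    h=line(*k,47.7,25,15); print('key',h,read_tcp_pos(),read_wrist_force()); hold(.1); line(*k,60,60); 
    line(*k,85)
f=grab_frame("top"); cv2.imwrite('pics/t1.png',f[:,:,::-1]); cal=get_calibration("top")
P=json.load(open('parts.json'))
for n,(k,p) in P.items(): r=fit_part(f,cal,k,p); print(n,np.array(p),r[0],r[1])
g=grab_frame("scene"); cv2.imwrite('pics/s1.png',g[:,:,::-1]); print(read_clock())
E
```

```text
22.751544293032893 [ 534.9  -277.24    7.35]
22.722405206704416 [ 534.8  -277.19    7.2 ]
14.3083
key False [428.57 -86.47  47.97] [ 0.71 -0.53  3.28]
key False [ 432.43 -122.96   47.94] [1.26 0.51 3.38]
mount_brown [ 534.17 -276.82    0.  ] [ 535.78 -278.25    0.  ] -36.54473876953125
tee_large_bronze [ 532.47 -363.1    -0.19] [ 532.75 -361.05   -0.28] -32.405670166015625
tee_small_bronze [ 454.26 -272.97    2.99] [ 455.1  -273.25    3.  ] -30.898540496826172
mount_grey [ 455.65 -360.15    0.  ] [ 455.18 -359.81    0.  ] -48.95166015625
tee_large_iron [ 377.29 -267.13   -0.6 ] [ 377.15 -267.23   -0.61] -39.67981719970703
tee_small_steel [ 378.88 -370.04    2.91] [ 378.73 -369.78    2.92] -35.73569869995117
19.375
```

```bash
cat >> h.py <<'E'
import json
POCK={'L0':(511.7,-14.5),'L1':(600.2,-122.85),'S0':(524.9,-131.8),'S1':(587.0,-4.7),'M0':(595.45,-65.17),'M1':(516.06,-72.13)}
DY={'L0':0,'L1':np.pi,'S0':np.pi/2,'S1':-np.pi/2,'M0':0,'M1':0}; TYAW=.1045
W={'L':35,'S':26,'M':25}; TH={'L':10,'S':8,'M':14}; PRO={'L':2,'S':2,'M':5}; GZ={'L':3.8,'S':4.0,'M':6.5}; GX={'L':8,'S':6,'M':0}; PX={'L':4,'S':3,'M':0}
def off(p,d): return p[0]+d*np.cos(p[2]),p[1]+d*np.sin(p[2])
def fine(x,y,z,v=100):
    line(x,y,z,v); hold(.15); e=np.array([x,y,z])-read_tcp_pos(); line(x+e[0],y+e[1],z+e[2],50); return e
def shot(n):
    f=grab_frame("top"); cv2.imwrite(f'pics/{n}.png',f[:,:,::-1]); return f
def pick(k,p,sq=True):
    """p true pose; squares part, ends holding it at z=110. returns hz, grip yaw offset"""
    w=W[k]+13
    if k!='M':
        go(p[0],p[1],80,p[2]); grip(w-3,25); line(p[0],p[1],GZ[k]); grip(W[k]-15,25); print(' sqx',read_grip_width(),read_tcp_pos()); grip(w-3); line(p[0],p[1],40)
    x,y=off(p,GX[k]); jy=p[2]+(np.pi/2 if k!='M' else .105)
    go(x,y,60,jy); grip(w,25); fine(x,y,25); c=read_tcp_pos(); line(x,y,GZ[k],100); grip(W[k]-15,40); hold(.1); hz=read_tcp_pos()
    print(' grip',read_grip_width(),hz); line(x,y,120,250); print(' lifted',read_grip_width()); return hz[2]
def place(k,pk,pos,hz,depth=3.6,search=True):
    yaw=TYAW+DY[pk]; p=[*pos,yaw]; jy=yaw+(np.pi/2 if k!='M' else 0)
    x0,y0=off(p,GX[k]); go(x0,y0,120,jy); print(' over',read_grip_width())
    if read_grip_width()<W[k]-6: return False
    g=grab_frame("scene"); cv2.imwrite(f'pics/hover_{pk}.png',g[:,:,::-1])
    ok=False
    offs=[(0,0)]+[(r*np.cos(a),r*np.sin(a)) for r,n in((1.2,6),(2.2,8)) for a in np.arange(n)*2*np.pi/n] if search else [(0,0)]
    for dx,dy in offs:
        e=fine(x0+dx,y0+dy,hz+69.5); b=read_tcp_pos()
        line(b[0]+e[0],b[1]+e[1],hz+68-depth,25,5); t=read_tcp_pos(); d=68-(t[2]-hz)
        print('  try',np.round((dx,dy),1),'depth',round(d,2),'F',np.round(read_wrist_force(),1))
        if d>1.6: ok=True; break
    if not ok: return False
    grip(W[k]+8); t=read_tcp_pos(); line(t[0],t[1],110,200); return (dx,dy)
def press(k,pk,pos,px=None,f=25):
    grip(0); p=[*pos,TYAW+DY[pk]]; x,y=off(p,PX[k] if px is None else px); go(x,y,95,p[2]+(np.pi/2 if k!='M' else 0)); line(x,y,80,150)
    h=line(x,y,68+PRO[k]-1.2,30,f); t=read_tcp_pos(); print(' press',h,t,read_wrist_force()); line(x,y,100,200); return t[2]-68-PRO[k]
E
cat > run1.py <<'E'
from h import *
np.set_printoptions(precision=2,suppress=True)
pos=np.array(POCK['M1'])+[-1,1]
hz=pick('M',[534.8,-277.2,0]); r=place('M','M1',pos,hz); print(r)
if r: press('M','M1',pos+r)
go(428,-160,120,0.1); shot('t2'); print(read_clock())
E
python3 run1.py
```

```text
grip 22.312647172812355 [ 535.11 -277.39    7.07]
 lifted 21.83632052253094
 over 21.883100587237955
  try [0 0] depth 3.63 F [ 4.5 -0.2 -2.9]
(0, 0)
 press True [515.8  -71.28  73.07] [-2.61  1.32  8.57]
27.8
```

```bash
sed -i "s/    if k!='M':\n        go(p/XX/; s/jy=p\[2\]+(np.pi\/2 if k!='M' else .105)/jy=p[2]+np.pi\/2/" h.py
python3 - <<'E'
s=open('h.py').read()
s=s.replace("    if k!='M':\n        go(p","    if 1:\n        go(p"); open('h.py','w').write(s)
E
cat > run.py <<'E'
from h import *
import sys
np.set_printoptions(precision=2,suppress=True)
def job(n,pk):
    print(n,pk,read_clock()); f=shot('b_'+n); cal=get_calibration("top"); k,p=json.load(open('parts.json'))[n]
    x,v=fit_part(f,cal,k,p); print(' cam',x,v,'was',np.array(p))
    if v>-27 or np.hypot(*(x[:2]-p[:2]))>5: print('MOVED?'); return False
    c=np.array([-1,1]); pos=np.array(POCK[pk])+c; x[:2]+=c
    hz=pick(k,x); r=place(k,pk,pos,hz); print(' placed',r)
    if not r: return False
    d=press(k,pk,pos+np.array(r)); print(' above seat',round(d,2),read_clock()); return abs(d)<1
for a in sys.argv[1:]:
    if not job(*a.split(':')): break
E
python3 run.py mount_grey:M0
```

```text
mount_grey M0 27.8
 cam [ 455.17 -359.87    0.  ] -48.59150314331055 was [ 455.65 -360.15    0.  ]
 sqx 22.848603687683504 [ 454.75 -359.5     7.72]
 grip 21.984004675388007 [ 454.44 -359.16    7.06]
 lifted 22.119615473963176
 over 21.762810840415284
  try [0 0] depth 3.5 F [ 4.6 -0.6 -0.6]
 placed (0, 0)
 press True [595.15 -64.33  73.08] [-2.73  0.77  7.73]
 above seat 0.08 39.2667
```

```bash
python3 run.py tee_large_iron:L0
```

```text
tee_large_iron L0 39.2667
 cam [ 377.2  -267.29   -0.61] -39.55797576904297 was [ 377.29 -267.13   -0.6 ]
 sqx 29.051317846109157 [ 376.76 -266.85    4.87]
 grip 31.596986622484827 [ 382.94 -270.97    4.47]
 lifted 31.666856677938156
 over 31.650759060415577
  try [0 0] depth 3.44 F [4.  0.3 0.7]
 placed (0, 0)
 press True [515.14 -13.18  70.43] [-2.16  0.24  9.74]
 above seat 0.43 51.2833
```

```bash
python3 run.py tee_large_bronze:L1 tee_small_bronze:S1 tee_small_steel:S0
```

```text
tee_large_bronze L1 51.2833
 cam [ 534.42 -366.17    0.53] -11.97455883026123 was [ 532.47 -363.1    -0.19]
MOVED?
```

```bash
python3 -c "
import cv2
i=cv2.imread('pics/b_tee_large_bronze.png');cv2.imwrite('pics/v1.png',cv2.resize(i[130:300,160:405],None,fx=3.2,fy=3.2,interpolation=cv2.INTER_CUBIC))"
```

```text
(no output)
```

View pics/v1.png

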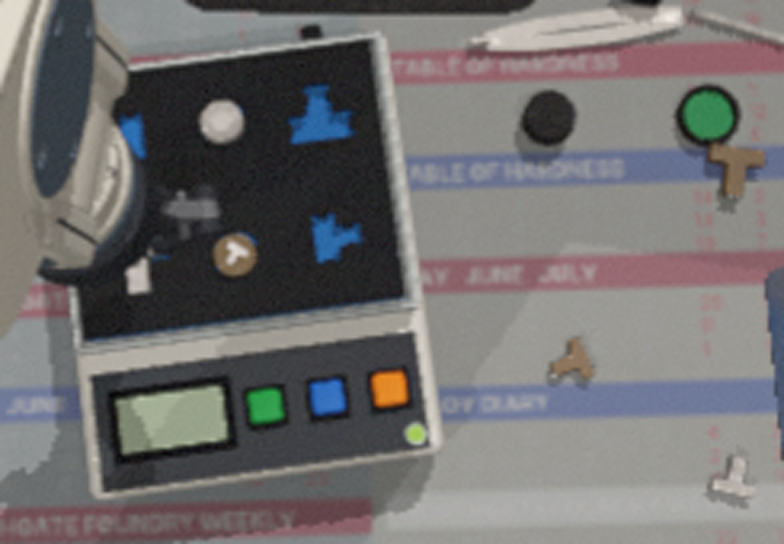

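The large bronze tee was knocked to about (736,170) in this crop, against the filter ring at (708,115). Both mounts and the iron tee are in their cutouts. I'll take the bronze tee by its stem and move it clear of the ring first.

```bash
python3 - <<'E'
from h import *
np.set_printoptions(precision=2,suppress=True)
cal=get_calibration("top"); f=cv2.imread('pics/b_tee_large_bronze.png')[:,:,::-1].copy()
xy=unproj((160+736/3.2-.5,130+168/3.2-.5),10,cal)[0]
p,v=fit_part(f,cal,'L',[*xy,-.15]); print(xy,p,v)
ring=unproj((160+708/3.2-.5,130+115/3.2-.5),8,cal)[0]; print('ring',ring,'cap',unproj((160+549/3.2-.5,130+117/3.2-.5),17,cal)[0])
print('tee-ring nearest', np.min(np.linalg.norm(world(tee(1),p,0)[:,:2]-ring,axis=1)))
if v<-27:
    p[:2]+=[-1,1]; x,y=off(p,-10.5)
    go(x,y,80,p[2]+np.pi/2); grip(25,25); fine(x,y,25); line(x,y,3,60); grip(0,25); print(read_grip_width(),read_tcp_pos())
    line(x,y,12,80); line(x-60,y+10,12,120); print(read_grip_width()); line(x-60,y+10,4,60); grip(25); line(x-60,y+10,80,200)
    go(560,-60,120,.1); f=shot('t3'); p[:2]+=[1-60,10-1]; q,v=fit_part(f,cal,'L',p); print('expect',p,'got',q,v)
    d=json.load(open('parts.json')); 
    if v<-27: d['tee_large_bronze'][1]=list(q); json.dump(d,open('parts.json','w'))
    print(read_clock())
E
```

```text
[ 570.71 -380.84] [ 571.19 -381.91   -0.17] -34.32794952392578
ring [ 605.67 -365.78] cap [ 605.19 -264.6 ]
tee-ring nearest 15.87352135150245
11.068044171470026 [ 559.9  -379.25    3.24]
10.741545124286421
expect [ 511.19 -371.91   -0.17] got [ 511.13 -370.93    0.03] -29.1690673828125
58.2333
```

```bash
python3 - <<'E'
from h import *
cal=get_calibration("top"); f=cv2.imread('pics/t3.png')
k,q=json.load(open('parts.json'))['tee_large_bronze']
o=(320,190); s=7
a=cv2.resize(f[o[1]:o[1]+80,o[0]:o[0]+85],None,fx=s,fy=s,interpolation=cv2.INTER_CUBIC)
cv2.polylines(a,[np.int32((proj(world(tee(1),q,10),cal)+.5-o)*s)],True,(0,0,255),1)
cv2.imwrite('pics/v2.png',a)
E
```

```text
(no output)
```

View pics/v2.png

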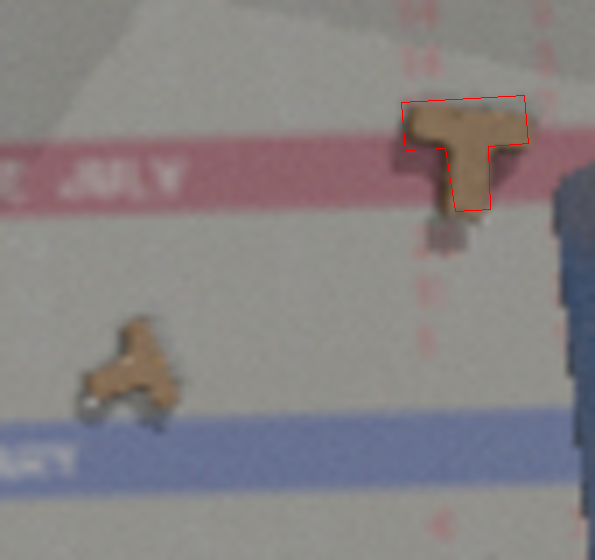

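```bash
python3 - <<'E'
s=open('run.py').read()
s=s.replace("for a in sys.argv","OVR={'tee_large_bronze':[509.6,-372.3,-.04]}\nfor a in sys.argv").replace("    if v>-27","    if n in OVR: x=np.array(OVR[n])\n    elif v>-27")
open('run.py','w').write(s)
E
python3 run.py tee_large_bronze:L1
```

```text
tee_large_bronze L1 58.2333
 cam [ 511.19 -370.93    0.03] -29.23594093322754 was [ 511.13 -370.93    0.03]
 sqx 29.6661331367389 [ 509.21 -371.9     5.24]
 grip 31.345450796703332 [ 516.85 -371.86    4.48]
 lifted 31.367755500968542
 over 31.654018616383762
  try [0 0] depth 1.23 F [-0.2  0.7  5.8]
  try [1.2 0. ] depth 0.26 F [-0.7  0.6  5.2]
  try [0.6 1. ] depth 0.36 F [ 0.2 -0.4  5. ]
  try [-0.6  1. ] depth 1.15 F [0.  0.4 6.2]
  try [-1.2  0. ] depth 1.1 F [0.8 0.5 6.2]
  try [-0.6 -1. ] depth 1.14 F [0.1 0.5 5.9]
  try [ 0.6 -1. ] depth 0.51 F [-1.   0.9  6.1]
  try [2.2 0. ] depth 0.19 F [-0.8 -0.3  5.3]
  try [1.6 1.6] depth 0.2 F [-2.1  0.1  6.3]
  try [0.  2.2] depth 0.89 F [ 1.2 -0.2  3.7]
  try [-1.6  1.6] depth 0.98 F [0.8 0.2 6.6]
  try [-2.2  0. ] depth 0.78 F [0.4 0.9 5.8]
  try [-1.6 -1.6] depth 1.04 F [-0.2 -0.7  6.4]
  try [-0.  -2.2] depth 0.89 F [1.4 0.1 3.9]
  try [ 1.6 -1.6] depth 0.25 F [-0.4 -0.3  4.9]
 placed False
```

```bash
python3 - <<'E'
from h import *
t=read_tcp_pos(); line(t[0],t[1],115,200); print(read_tcp_pos(),read_grip_width(),read_clock())
c=get_calibration("scene"); 
g=grab_frame("scene"); h=cv2.imread('pics/hover_L1.png')[:,:,::-1]
uv=proj([t],c)[0].astype(int); print(uv)
x,y=uv; a=np.hstack([cv2.resize(i[y-50:y+40,x-40:x+40],None,fx=5,fy=5,interpolation=cv2.INTER_CUBIC) for i in(h,g)])
cv2.imwrite('pics/v3.png',a[:,:,::-1])
E
```

```text
[ 593.89848739 -124.5835446   115.64867889] 30.96649826351422 80.1333
[292 207]
```

View pics/v3.png

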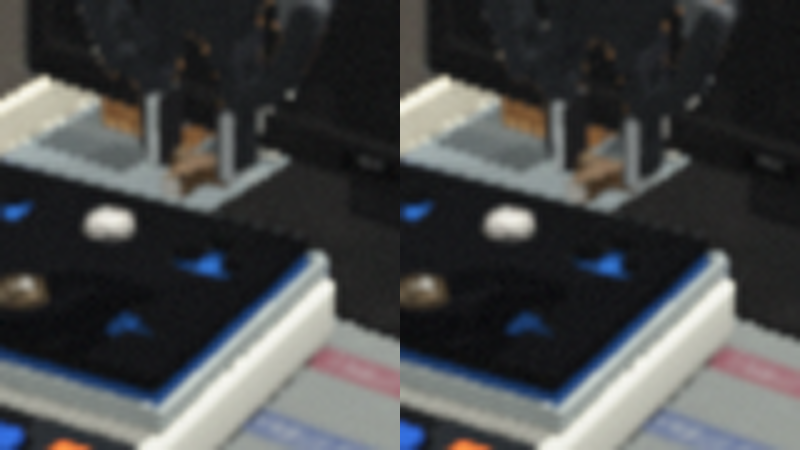

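The held tee is a half turn off, with its stem pointing at the robot. I had treated jaw yaw as equivalent modulo π at placing, which is wrong for a tee. I'll set it down, re-square it, and keep the same grip angle through pick and place.

```bash
python3 - <<'E'
s=open('h.py').read()
s=s.replace("x,y=off(p,GX[k]); jy=p[2]+np.pi/2\n    go(x,y,60,jy);","x,y=off(p,GX[k]); jy=p[2]+DEL[0]\n    reach([x,y,60],list(quat(jy)));")
s=s.replace("jy=yaw+(np.pi/2 if k!='M' else 0)\n    x0,y0=off(p,GX[k]); go(x0,y0,120,jy);","jy=yaw+DEL[0]\n    x0,y0=off(p,GX[k]); reach([x0,y0,120],list(quat(jy)));")
s+='''
DEL=[np.pi/2]
def choose(k,p,pk,pos):
    t=[*pos,TYAW+DY[pk]]; c=[]
    for d in(np.pi/2,-np.pi/2):
        a=solve_ik([*off(p,GX[k]),60],list(quat(p[2]+d))); b=solve_ik([*off(t,GX[k]),120],list(quat(t[2]+d)))
        if a is not None and b is not None: c.append((max(abs(a[5]),abs(b[5])),d))
    print(' choose',c); DEL[0]=min(c)[1]
'''
open('h.py','w').write(s)
r=open('run.py').read()
r=r.replace("    hz=pick","    choose(k,x,pk,pos); hz=pick").replace("[509.6,-372.3,-.04]","json.load(open('bz.json'))")
open('run.py','w').write(r)
E
python3 - <<'E'
from h import *
np.set_printoptions(precision=2,suppress=True)
R=Rot.from_quat(read_eef_rot()).as_matrix()[:,0]; print('jaw',R, read_q())
q=list(read_eef_rot()); reach([500,-330,110],q); line(500,-330,12); line(500,-330,4,30,4); grip(44); t=read_tcp_pos(); print(t); line(t[0],t[1],100,200)
p=[t[0],t[1],TYAW]; json.dump([*off(p,-8),TYAW],open('bz.json','w'))
go(560,-60,120,.1); cal=get_calibration("top"); f=shot('t4'); x=[*off(p,-8),TYAW]; print('expect',x,'cam',fit_part(f,cal,'L',[x[0]+1,x[1]-1,x[2]]),'flip',fit_part(f,cal,'L',[x[0]+1,x[1]-1,x[2]+np.pi]),read_clock())
E
```

```text
jaw [-0.1   0.99  0.  ] [-0.35  0.41 -0.06  1.1   0.   -0.45]
[ 499.96 -329.82    3.51]
expect [np.float64(492.0044017355044), np.float64(-330.65646962821086), 0.1045] cam (array([ 488.97, -327.38,    0.15]), np.float64(-26.05104637145996)) flip (array([ 492.23, -333.25,    3.62]), np.float64(-22.51437759399414)) 84.2583
```

```bash
python3 - <<'E'
from h import *
cal=get_calibration("top"); f=cv2.imread('pics/t4.png')
q=json.load(open('bz.json')); q[0]+=1;q[1]-=1
o=(320,190); s=7
a=cv2.resize(f[o[1]:o[1]+80,o[0]:o[0]+85],None,fx=s,fy=s,interpolation=cv2.INTER_CUBIC)
cv2.polylines(a,[np.int32((proj(world(tee(1),q,10),cal)+.5-o)*s)],True,(0,0,255),1)
cv2.imwrite('pics/v4.png',a)
E
```

```text
(no output)
```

View pics/v4.png

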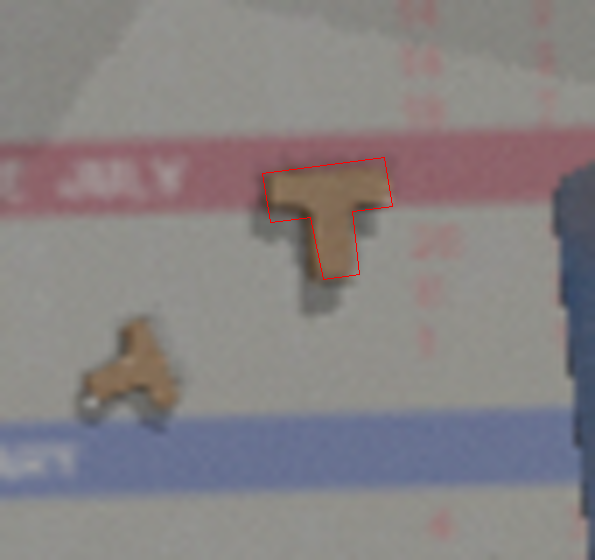

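The overlay matches the re-laid tee, with its crossbar at +x.

```bash
sed -i 's/for r,n in((1.2,6),(2.2,8))/for r,n in((1.2,6),)/' h.py; python3 run.py tee_large_bronze:L1
```

```text
tee_large_bronze L1 84.2583
 cam [ 514.99 -372.18    0.04] -11.329874038696289 was [ 511.13 -370.93    0.03]
 choose [(np.float64(2.6935999171742155), 1.5707963267948966), (np.float64(2.3140457974712856), -1.5707963267948966)]
 sqx 29.23131549010753 [ 491.7  -330.13    5.16]
 grip 31.31716461551577 [ 499.23 -329.      4.52]
 lifted 31.502153292939145
 over 31.42659164525214
  try [0 0] depth 1.98 F [ 1.8 -0.4 -1.2]
 placed (0, 0)
 press True [ 595.63 -122.42   70.47] [-1.72  0.34  8.59]
 above seat 0.47 99.5583
```

```bash
python3 run.py tee_small_bronze:S1 tee_small_steel:S0
```

```text
tee_small_bronze S1 99.5583
 cam [ 455.04 -273.25    3.  ] -28.08795166015625 was [ 454.26 -272.97    2.99]
 choose [(np.float64(2.5808174112190594), 1.5707963267948966), (np.float64(1.8347514839047856), -1.5707963267948966)]
 sqx 20.752193763350338 [ 454.51 -272.71    5.08]
 grip 21.81869906717031 [ 448.33 -271.52    4.61]
 lifted 21.905770088289966
 over 21.894591305828317
  try [0 0] depth 1.09 F [ 0.2 -0.8  7.3]
  try [1.2 0. ] depth 1.86 F [ 0.  -1.7  5.1]
 placed (np.float64(1.2), np.float64(0.0))
 press True [587.74  -6.97  73.73] [-5.07  0.05 11.74]
 above seat 3.73 112.4167
```

```bash
python3 - <<'E'
from h import *
go(430,-250,130,.1); f=shot('t5'); print(read_clock())
cv2.imwrite('pics/v5.png',cv2.resize(f[140:240,165:275],None,fx=6,fy=6,interpolation=cv2.INTER_CUBIC)[:,:,::-1])
E
```

```text
113.5917
```

View pics/v5.png

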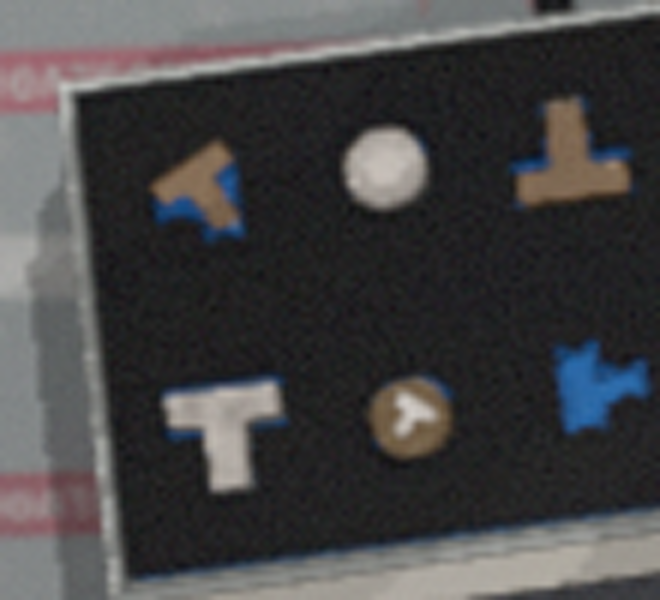

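The small bronze tee lies askew over S1. My first fit had the wrong arm as its stem, about 120° off. I'll lift it off by the crossbar, lay it on the desk, re-fit it there and redo the placement.

```bash
sed -i "s/def fit_part(img,cal,kind,p0):/def fit_part(img,cal,kind,p0,dz=0):/; s/'M':14}\[kind\]\$/'M':14}[kind]+dz/" h.py; python3 - <<'E'
from h import *
np.set_printoptions(precision=2,suppress=True)
cal=get_calibration("top"); f=cv2.imread('pics/t5.png')[:,:,::-1].copy()
xy=unproj((165+196/6-.5,140+178/6-.5),75,cal)[0]
p,v=fit_part(f,cal,'S',[*xy,.6],67.); print(xy,p,v)
s=6;a=cv2.resize(f[140:240,165:275],None,fx=s,fy=s,interpolation=cv2.INTER_CUBIC)
cv2.polylines(a,[np.int32((proj(world(tee(0),p,75),cal)+.5-[165,140])*s)],True,(255,0,0),1)
f=cv2.imread('pics/t5.png')[:,:,::-1].copy()
for n,c in(('S0',(379,-370)),): 
    k,q=json.load(open('parts.json'))['tee_small_steel']; q2,v2=fit_part(f,cal,'S',q); print('steel',q2,v2)
    o=proj([[*q[:2],8]],cal)[0].astype(int)-25; b=cv2.resize(f[o[1]:o[1]+50,o[0]:o[0]+50],None,fx=s,fy=s,interpolation=cv2.INTER_CUBIC)
    cv2.polylines(b,[np.int32((proj(world(tee(0),q2,8),cal)+.5-o)*s)],True,(255,0,0),1); a[300:600,360:660]=b
cv2.imwrite('pics/v6.png',a[:,:,::-1]); json.dump(list(p),open('sb.json','w'))
E
```

```text
[592.59  -5.96] [587.97  -8.86   0.57] -56.83489990234375
steel [ 397.17 -386.13    3.6 ] -22.855148315429688
```

View pics/v6.png

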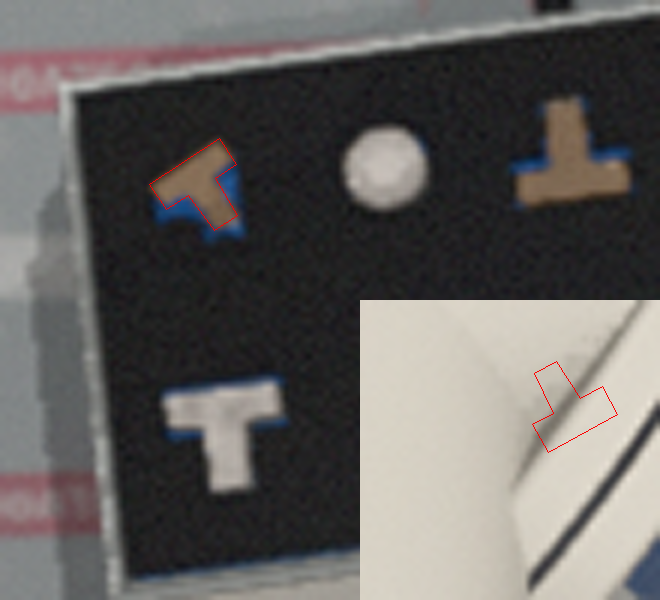

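```bash
python3 - <<'E'
from h import *
np.set_printoptions(precision=2,suppress=True)
p=json.load(open('sb.json')); p[0]-=1; p[1]+=1
x,y=off(p,6); grip(40,30); Y=go(x,y,100,p[2]+np.pi/2); fine(x,y,85); line(x,y,70,40,4); print(read_tcp_pos()); grip(10,40); print(read_grip_width()); line(x,y,115,150); print(read_grip_width())
q=list(read_eef_rot()); reach([470,-310,110],q); print(read_grip_width()); line(470,-310,20); print(line(470,-310,1,30,4)); t=read_tcp_pos(); print(t); grip(40); line(t[0],t[1],100,200)
e=[*off([t[0],t[1],p[2]],-6),p[2]]
go(560,-60,120,.1); f=shot('t6'); cal=get_calibration("top"); r=fit_part(f,cal,'S',[e[0]+1,e[1]-1,e[2]]); print('expect',e,'cam',r,read_clock())
k,s0=json.load(open('parts.json'))['tee_small_steel']; r2=fit_part(f,cal,'S',s0); print('steel',s0,r2)
o=np.array([325,195]); s=7; a=cv2.resize(f[o[1]:o[1]+85,o[0]:o[0]+85],None,fx=s,fy=s,interpolation=cv2.INTER_CUBIC)
for z,c in((r[0],(255,0,0)),([e[0]+1,e[1]-1,e[2]],(0,255,0)),(r2[0],(255,0,0))): cv2.polylines(a,[np.int32((proj(world(tee(0),z,8),cal)+.5-o)*s)],True,c,1)
cv2.imwrite('pics/v7.png',a[:,:,::-1])
E
```

```text
[591.9   -4.61  69.71]
22.883319076012548
22.83220793653424
23.15789235834238
True
[ 470.33 -310.      5.99]
expect [np.float64(465.2770937254799), np.float64(-313.2417880340668), 0.5700882315287514] cam (array([ 465.88, -311.45,    0.62]), np.float64(-32.08184051513672)) 121.9917
steel [378.8840614496652, -370.0398895311712, 2.907417762432666] (array([ 378.73, -369.78,    2.92]), np.float64(-35.298072814941406))
```

View pics/v7.png

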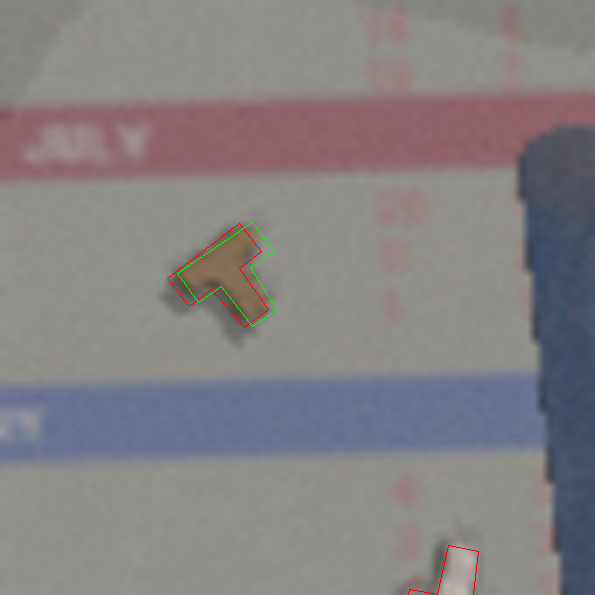

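Green (expected) and red (fitted) outlines agree to about 1 mm, and the stem is now identified correctly. The steel fit is unchanged. Continuing.

```bash
sed -i "s/^OVR=.*/OVR={'tee_small_bronze':[465.1,-312.9,.59]}/" run.py; python3 run.py tee_small_bronze:S1 tee_small_steel:S0
```

```text
tee_small_bronze S1 121.9917
 cam [ 440.53 -268.12    3.22] -9.543580055236816 was [ 454.26 -272.97    2.99]
 choose [(np.float64(1.321284799823921), 1.5707963267948966), (np.float64(1.8347514839047856), -1.5707963267948966)]
 sqx 20.46934649666624 [ 464.86 -312.3     5.2 ]
 grip 21.905851142389196 [ 469.27 -308.69    4.59]
 lifted 21.497538805371725
 over 21.87033444566976
  try [0 0] depth 1.66 F [ 2.7 -0.3 -0.8]
 placed (0, 0)
 press True [586.75  -6.79  69.84] [-0.76  0.28  7.24]
 above seat -0.16 134.625
tee_small_steel S0 134.625
 cam [ 378.72 -369.66    2.92] -36.53478240966797 was [ 378.88 -370.04    2.91]
 choose [(np.float64(2.424364406369966), 1.5707963267948966), (np.float64(1.07607775190489), -1.5707963267948966)]
 sqx 20.971629244433093 [ 378.11 -369.3     5.14]
 grip 21.569805696442348 [ 372.02 -367.57    4.57]
 lifted 21.845325890119984
 over 21.741992390908077
  try [0 0] depth 3.42 F [ 4.9 -0.7  1.3]
 placed (0, 0)
 press True [ 523.97 -127.96   69.79] [-1.82  0.74  8.01]
 above seat -0.21 147.4167
```

```bash
python3 - <<'E'
from h import *
np.set_printoptions(precision=2,suppress=True)
c=np.array([-1,1])
for pk in('L0','L1'):
    for px in (9,-4): print(pk,px,press('L',pk,np.array(POCK[pk])+c,px))
go(430,-250,130,.1); f=shot('t7'); print(read_clock())
cal=get_calibration("top")
for pk,b in POCK.items():
    k=pk[0]; print(pk,fit_part(f,cal,k,[*b,TYAW+DY[pk]],68+PRO[k]-TH[k])[0]-[*b,(TYAW+DY[pk]) if k!='M' else 0])
cv2.imwrite('pics/v8.png',cv2.resize(f[140:240,165:275],None,fx=6,fy=6,interpolation=cv2.INTER_CUBIC)[:,:,::-1])
E
```

```text
press True [520.02 -12.72  70.42] [-2.57  0.48  8.96]
L0 9 0.4248867736666142
 press True [507.15 -13.96  70.41] [-2.84  0.51 10.11]
L0 -4 0.4102315045558811
 press True [ 590.49 -122.58   70.48] [-1.94  0.82  6.99]
L1 9 0.48281998674846704
 press True [ 603.39 -121.56   70.43] [-1.98  1.26  8.03]
L1 -4 0.4278210737226402
155.5583
L0 [ 0.39  0.41 -0.02]
L1 [-1.54 -0.01 -0.  ]
S0 [-0.21 -0.05  0.  ]
S1 [ 0.19 -0.56 -0.02]
M0 [0. 0. 0.]
M1 [0. 0. 0.]
```

View pics/v8.png

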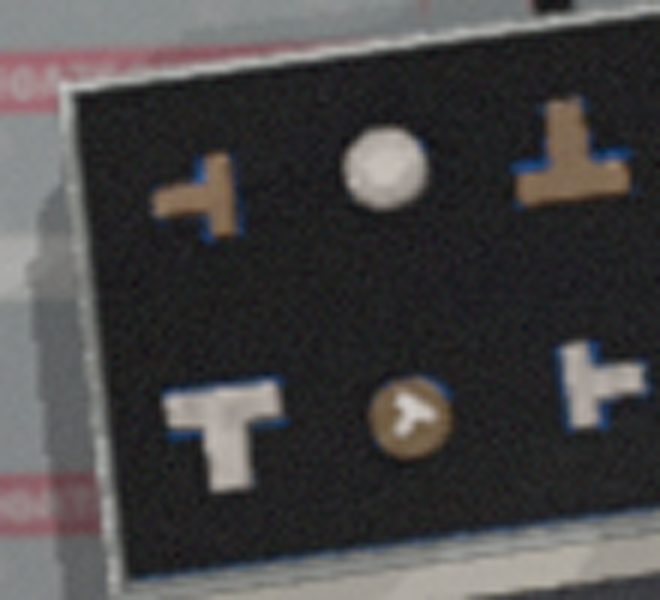

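All six pieces are in matching cutouts, both mounts face up, and the press heights are level. Now the orange key.

```bash
python3 - <<'E'
from h import *
np.set_printoptions(precision=2,suppress=True)
k=(435.5,-159.2); grip(0); go(*k,95,0.105); line(*k,60); h=line(*k,47.6,25,15); print(h,read_tcp_pos(),read_wrist_force()); hold(.15); line(*k,60,60); line(*k,120)
go(430,-250,130,.1); f=shot('t8'); cv2.imwrite('pics/v9.png',cv2.resize(f[135:290,165:405],None,fx=3.3,fy=3.3,interpolation=cv2.INTER_CUBIC)[:,:,::-1]); print(read_clock())
E
```

```text
False [ 435.86 -159.48   47.87] [ 2.07 -1.28  4.32]
158.85
```

View pics/v9.png

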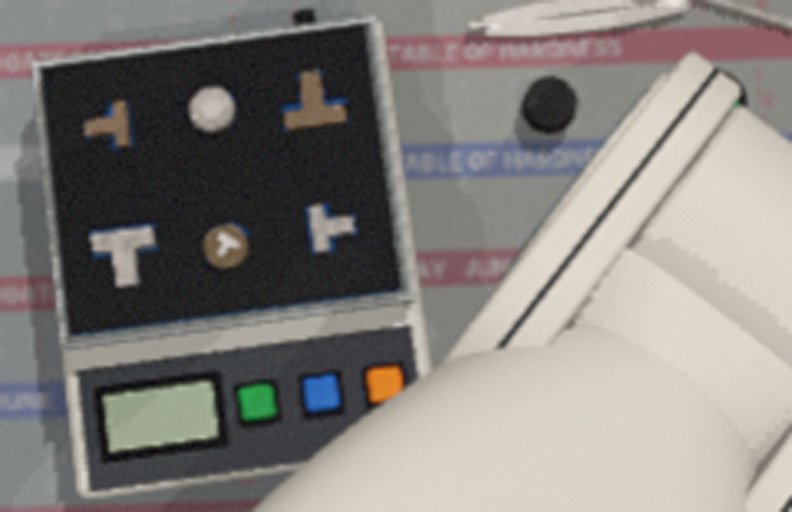

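All pieces are in place, the keys are up and the dust cap is where it was. The arm is clear, so I'm handing in.

```bash
python3 -c "
from bench import *
close_job(); print(read_clock())"
```

```text
the job is handed in; nothing more can be done
the job is handed in; nothing more can be done
```

The job is handed in at about 159 s of the 210 s allowed; the hand-in gives no verdict. I pressed green, then blue while the tray was empty. All six test pieces then went into cutouts of their own kind, and I pressed orange last. Each key travelled about 3.5 mm, against the 2.5 mm that counts as pressed.

**Last checks**
- **Seating:** The mounts and small tees ended within 0.2 mm of their seated height. Both large tees read about 0.4 mm high, the same at every point I pressed, so they look level and are well inside the 2.2 mm limit.
- **Final picture:** All six pieces are in matching cutouts with both mounts face up. The keys are up, the dust cap is in place and the arm is clear.
- **Position fit:** In the last camera fit the tees were turned to within 0.02 rad. Three tees were within 0.6 mm of the measured cutout centres, while the large bronze one was about 1.5 mm off. The mounts' fit gave exactly zero offset, which I don't trust, so they rest on the press height and the picture.

**What went wrong on the way**
- **Large bronze tee:** It was knocked against the filter ring, so I moved it clear by its stem. My first try then put it in a half turn wrong, which was my error, and I re-squared it and placed it again.
- **Small bronze tee:** My first fit mistook which arm was the stem, so it landed askew on the foam. I took it off, measured it again and reseated it.
- **Camera offset:** The camera positions were about 1 mm off from the arm in x and in y, so I corrected for that. I found it by squeezing one mount in both directions.

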